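# Clamp the carved slab with the T-key and run the scriber along its border groove

## Task

Take the red T-key from its green stand, push it fully home in the slot of the brass clamp socket and turn it clockwise (seen from above) until the blue clamp arm reaches its stop over the slab; leave the key in the clamp. Then take the yellow scriber and run its tip along the groove in the slab in one slow, steady pass (about 3 cm per second), down in the groove all the way, from the end with the red dot to the other end. Put the scriber back upright in its aluminium stand, seated fully, and leave the mallet, stone offcut, tin and slab where they are.

Things in the scene. Friction and masses are not known exactly. Their poses are not given: they have to be found in the camera images.
- key: T-key, 95 mm tall, upright, blade down. Origin: centre of the blade's foot, z up. Steel blade 16 mm (x) by 8 mm (y), z = 0 to 28 mm, tapered foot; collar of diameter 26 mm, z = 28 to 32 mm, its underside rests on stand or socket; shank of diameter 12 mm; red grip 40 mm (x) by 12 mm (y), z = 65 to 95 mm: pinch it across y at z = 80 mm. Same after a half turn about z.
- scriber: Scriber, 100 mm tall, upright, point down. Origin: the point of the tip, z up. Steel pin of diameter 7 mm, z = 0 to 28 mm (pointed in the last 5 mm); collar of diameter 24 mm, z = 28 to 32 mm; shank of diameter 12 mm; yellow square grip 16 x 16 mm (sides along x and y), z = 60 to 100 mm: pinch it at z = 80 mm.
- key_stand_hole0 (a point): Centre of the mouth of the slot in the key's fixed green stand, a block 60 x 60 x 40 mm; on its top face, 40 mm above the table. Slot 32 mm deep, its long side along x.
- scriber_stand_hole0 (a point): Centre of the mouth of the round hole (diameter 13 mm, 32 mm deep) in the scriber's fixed aluminium stand, a block 60 x 60 x 40 mm; on its top face, 40 mm above the table. When seated, the scriber's collar rests on the block, the tip 28 mm below this point.
- clamp_slot (a point): Centre of the slot's mouth on top of the round brass clamp socket (diameter 52 mm, top 64 mm above the table); turns with it. Slot 19 mm (x) by 11 mm (y), chamfered, 32 mm deep; with the key fully home its foot lies 28 mm below this point. A blue clamp arm (its top 56 mm above the table) reaches 74 mm from the socket's axis.
- clamp (a joint): Angle of the clamp socket (rad), 0 to 1.4, growing clockwise seen from above; starts between 0 and 0.25, at 1.4 the arm is at its stop and lies squarely over the slab. It stays where it is left; stiff, about 0.1 N m. The key has up to about 0.2 rad of play in the slot.
- slab: Carved dark stone slab, 160 (x) x 150 (y) x 30 mm, 1.9 kg, lying loose between low fences on a steel board 12 mm thick, so that its top is 42 mm above the table. Origin: centre of its underside. The clamp socket stands 105 mm from this origin in its +y direction.
- groove_start (a point): Where the pass begins: on the groove's centre line, at the level of the slab's top face, 11 mm from the end of the groove that has the red dot just beyond it. Groove: straight along the slab's x, 121 mm long, 15 mm wide, 8 mm deep; run the tip some 4 mm below the top face.
- groove_mid (a point): Middle of the groove, at the level of the slab's top face, 50 mm from both groove_start and groove_end; axes as the slab's: x from start to end.
- groove_end (a point): Where the pass finishes: on the groove's centre line, 100 mm from groove_start, 11 mm from the groove's other end, at the level of the slab's top face.
- mallet: Bystander: steel-headed mallet lying on the table, head 55 x 85 x 55 mm (origin under the head's centre), wooden handle of diameter 22 mm reaching 190 mm along -x.
- offcut: Bystander: block of white stone, 70 x 100 x 40 mm, origin under its centre.
- tin: Bystander: blue tin, 60 mm in diameter, 75 mm high, origin under its centre.
There are look-alikes about, which are no part of the job. Leave any black or turquoise look-alike of the scriber alone.

How it is judged:
On the way, in this order (a step that is already met when the one before it is completed fails the run):
1. key fully home in the clamp slot, before the clamp is turned (x of key in the frame of clamp_slot between -0.004 and 0.004 m and y of key in the frame of clamp_slot between -0.004 and 0.004 m and z of key in the frame of clamp_slot below -0.0245 m and angle between key's own z axis and vertical below 0.12 rad and value of joint clamp below 0.6 rad), for 0.1 s.
2. clamp turned to its stop by the key (x of key in the frame of clamp_slot between -0.004 and 0.004 m and y of key in the frame of clamp_slot between -0.004 and 0.004 m and z of key in the frame of clamp_slot below -0.0245 m and angle between key's own z axis and vertical below 0.12 rad and value of joint clamp above 1.15 rad), for 0.1 s.
3. scriber tip down in the groove -50 mm from its middle, slab still clamped (all of step 2 and y of scriber in the frame of groove_mid between -0.006 and 0.006 m and z of scriber in the frame of groove_mid between -0.012 and -0.0015 m and x of scriber in the frame of groove_mid between -0.058 and -0.042 m), for 0.02 s.
4. scriber tip down in the groove -25 mm from its middle, slab still clamped (all of step 2 and y of scriber in the frame of groove_mid between -0.006 and 0.006 m and z of scriber in the frame of groove_mid between -0.012 and -0.0015 m and x of scriber in the frame of groove_mid between -0.033 and -0.017 m), for 0.02 s.
5. scriber tip down in the groove +0 mm from its middle, slab still clamped (all of step 2 and y of scriber in the frame of groove_mid between -0.006 and 0.006 m and z of scriber in the frame of groove_mid between -0.012 and -0.0015 m and x of scriber in the frame of groove_mid between -0.008 and 0.008 m), for 0.02 s.
6. scriber tip down in the groove +25 mm from its middle, slab still clamped (all of step 2 and y of scriber in the frame of groove_mid between -0.006 and 0.006 m and z of scriber in the frame of groove_mid between -0.012 and -0.0015 m and x of scriber in the frame of groove_mid between 0.017 and 0.033 m), for 0.02 s.
7. scriber tip down in the groove +50 mm from its middle, slab still clamped (all of step 2 and y of scriber in the frame of groove_mid between -0.006 and 0.006 m and z of scriber in the frame of groove_mid between -0.012 and -0.0015 m and x of scriber in the frame of groove_mid between 0.042 and 0.058 m), for 0.02 s.
At the end, for the whole second after the job is handed in: Key released in the slot, foot over 24.5 mm deep, within 4 mm of centre and 0.12 rad of upright; clamp over 1.15 rad; scriber at rest in its stand hole, tip 24.5 to 34 mm deep, within 6 mm of centre and 0.12 rad of upright; slab within 12 mm of its start (all of step 2 and linear speed of each of key, scriber below 0.02 m/s and horizontal distance between scriber and scriber_stand_hole0 below 0.006 m and z of scriber in the frame of scriber_stand_hole0 between -0.034 and -0.0245 m and angle between scriber's own z axis and vertical below 0.12 rad and distance of slab from where it was at the start of the episode below 0.012 m); the robot touches nothing.
It fails at once if the scriber hurried along the groove (over 9 cm/s in its middle part) (y of scriber in the frame of groove_mid between -0.006 and 0.006 m and z of scriber in the frame of groove_mid between -0.012 and -0.0015 m and x of scriber in the frame of groove_mid between -0.035 and 0.035 m and linear speed of scriber above 0.09 m/s).
It fails at once if the scriber's tip out of the groove in the middle of the pass (2 to 12 mm above the slab over the middle 70 mm of the groove) (y of scriber in the frame of groove_mid between -0.006 and 0.006 m and x of scriber in the frame of groove_mid between -0.035 and 0.035 m and z of scriber in the frame of groove_mid between 0.002 and 0.012 m).
It fails at once if the slab shifted by over 12 mm (distance of slab from where it was at the start of the episode above 0.012 m).
It fails at once if the mallet, offcut or tin moved by over 30 mm (distance of any of mallet, offcut, tin from where it was at the start of the episode above 0.03 m).
It also fails if it takes over 70 s, if anything falls off the work surface, if the arm or the gripper's body presses on something with over 40 N, if the wrist force passes 120 N, or if a joint passes its speed limit or range.

## Robot

A 7-joint arm with a two-finger parallel gripper is mounted at the origin on the work surface. World frame = base frame: x ahead of the robot, y to its left, z up, the work surface at z = 0. Lengths are in m, angles in rad, forces in N, time in s.
With the tool pointing down it reaches from about 0.425 to 0.925 m from the base axis. Payload 6.8 kg.
Tool frame: the origin (TCP) lies midway between the tips of the shut fingers; the grasp point (between the pads) lies 19 mm behind it (bot.pinch_z is the distance from the TCP to the grasp point, in m); z points along the fingers, y is the line along which they close (so a half turn about z gives the same grasp; the last joint's range is limited). The gripper opens to 85 mm and grips with 20 to 120 N. Pads are 22 mm wide; open, the fingers measure 114 mm over their backs; the gripper's body (76 mm by 85 mm) begins 54 mm behind the grasp point. The pads swing forward as they close: fully open they stand 13 mm farther back than shut.
Start: joints at [-1.452, 0.477, 0.022, 1.555, -0.011, 1.109, -0.083], TCP at [0.152, 0.658, 0.231] pointing down, gripper open.
Joint ranges: [-2.96, 2.96], [-0.34, 2.1], [-1.41, 1.46], [0.24, 2.44], [-1.37, 4.51], [0.17, 1.92], [-2.96, 2.96]. Speed limits (rad/s): [2.39, 2.39, 3.14, 3.14, 3.14, 3.14, 3.14].

## Interface

Orientations are given as a unit quaternion [w, x, y, z].
In Python, from station import bot, imaging gives the robot as it stands. The module is installed in compiled form; this text tells all that it offers.
- The arm moves only by the tool carry_out, never from a script. Its argument "targets" is a list of rows, each a list of 5 numbers: the shift along the tool's x, y, z in cm, then the turn about the tool's z in degrees, then the opening, from -1 (shut) to 1 (fully open). In form: [[x, y, z, yaw, gripper], ...]. A call has 1 to 12 rows; each row shifts and turns the commanded pose from where the row before left it, along the tool's axes as they then stand; what a row does not reach is not made up. A row lasts 1/10 s, in which the tool goes at most 50 mm and 8.59 degrees, less where a joint would pass 70% of its speed; a pose out of reach is approached as far as the arm can. A call is refused whole if a number of a shift passes 5 or a number of a turn 8.59, either way. A call with a gripper value outside its range is refused whole. The fingers move at their own pace and stop on an object; "force" is the grip in N (left out, the last holds). Time passes only in rows, so rows that do not move let the fingers close. It gives the time, the measured TCP pose, the force, the opening and the grip force at its end, in the units of the state.
- bot.get_obs(): the state, without advancing time (a new reading comes with each control period).
- imaging.read_camera(name): name is "side" or "top" or "wrist"; returns the picture (420x560x3 uint8, red, green, blue); there is no depth.
- imaging.calibration(name): a dict with "fx", "fy", "cx", "cy" (pixels), "extrinsics" (4x4, takes a point from world to camera coordinates). Camera axes: x right, y up, looking along -z (the intrinsics and any distortion apply to the point x, -y, -z); pixel columns grow to the right and rows downward; lengths in m; the calibration is good to about 2 mm. A picture is of the moment at which its call begins: read the wrist's pose just before it. calibration takes no time and is no camera call; for the wrist camera it gives the pose at the moment of the call.
- bot.hand_in(): hands the job in; it is judged then, once.
The state is a dict: "t": time; "q": joint angles; "joint_vel": joint speeds; "joint_torque": joint torques, N m; "eef_pos": TCP position; "tool_rot": TCP orientation; "contact_force": force on the tool from outside, world axes, zero at the start; "torque": the same for the moment, N m; "gripper_width": opening from 0.0 (shut) to 1.0 (fully open); "grasp_force": force on a finger pad.
Only numpy, scipy, OpenCV 4.12 (cv2) and the standard library are available. Lean on these libraries where they do the work, as an engineer would, in place of code of your own. Each camera call takes 0.05 s, during which the arm holds its last target. There are 200 camera calls.

## Working session

There is one attempt and no reset: what is moved stays moved. The work goes in short steps, Python scripts to look and compute and a tool call to move; the robot and the scene stay as the last step left them, time stands still between calls to the robot, and variables do not carry over. Pictures are saved under pics/ and viewed, at most 10 in all, crops included, and the job is handed in when it is done.

Besides the shell and the picture viewer there is one more tool, called after "Call:" as name([rows], argument=value, ...), one row to a line, values as JSON. carry_out: Moves the arm, as the interface text tells. Its arguments: {"type":"object","properties":{"targets":{"type":"array"},"force":{"type":"number"}},"required":["targets"]}

```bash
mkdir -p pics
python3 - <<'E'
from station import bot, imaging
import cv2,numpy as np
o=bot.get_obs();print({k:np.round(v,3) for k,v in o.items()},bot.pinch_z)
for n in("top","side"):
    im=imaging.read_camera(n);cv2.imwrite(f"pics/{n}0.png",im[:,:,::-1]);c=imaging.calibration(n);print(n,c)
print(imaging.calibration("wrist"))
E
```

```text
{'t': np.float64(0.0), 'q': array([-1.452,  0.478,  0.022,  1.556, -0.011,  1.109, -0.083]), 'joint_vel': array([ 0.   ,  0.   , -0.002, -0.   ,  0.001,  0.001, -0.001]), 'joint_torque': array([ 0.0000e+00, -5.9646e+01,  1.6080e+00, -2.8120e+01,  1.2000e-02,
        9.0000e-03, -0.0000e+00]), 'eef_pos': array([0.152, 0.657, 0.23 ]), 'tool_rot': array([-0.   ,  0.113,  0.994, -0.001]), 'contact_force': array([-0.929,  0.179, -0.076]), 'torque': array([0.031, 0.007, 0.035]), 'grasp_force': np.float64(0.0), 'gripper_width': np.float64(1.0)} 0.0187
top {'fx': 409.9581661957494, 'fy': 409.9581661957494, 'cx': 278.41994920440953, 'cy': 207.78921866905097, 'extrinsics': array([[-0.00271048, -0.99988326, -0.01503754, -0.04075358],
       [ 0.98118791, -0.00556201,  0.19297501, -0.59670746],
       [-0.19303612, -0.0142316 ,  0.98108844, -0.85110264],
       [ 0.        ,  0.        ,  0.        ,  1.        ]])}
side {'fx': 446.66864221020984, 'fy': 446.66864221020984, 'cx': 278.65487438775796, 'cy': 211.17200301755886, 'extrinsics': array([[-0.99531928, -0.09550435,  0.01477987,  0.61274044],
       [ 0.06773816, -0.58035725,  0.8115399 , -0.14551115],
       [-0.06892799,  0.80874247,  0.58411005, -0.94869393],
       [ 0.        ,  0.        ,  0.        ,  1.        ]])}
{'fx': 371.4172164517358, 'fy': 371.4172164517358, 'cx': 278.2045168292064, 'cy': 204.75869033544657, 'extrinsics': array([[ 0.22493605,  0.97437145, -0.00201458, -0.6747166 ],
       [-0.93866332,  0.2161372 , -0.26869292,  0.03530124],
       [-0.26137129,  0.06232973,  0.96322378, -0.37982984],
       [ 0.        ,  0.        ,  0.        ,  1.        ]])}
```

View pics/top0.png

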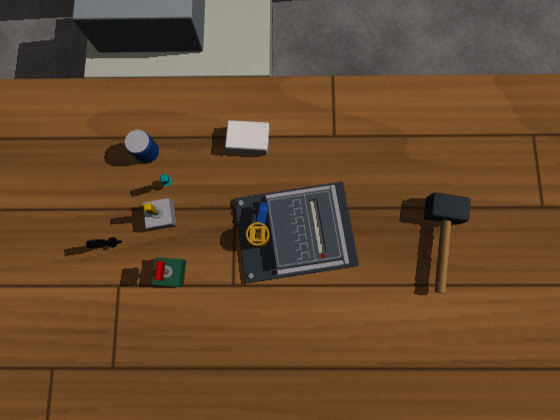

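View pics/side0.png

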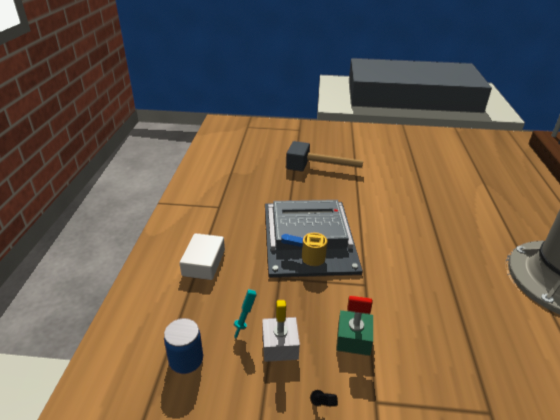

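Candidates in the top image:
- **Key:** the red grip on the green stand (160,270). The only other red thing is the slab's dot (322,256).
- **Scriber:** the yellow grip on the aluminium stand (151,209). Look-alikes are turquoise (165,181) and black (100,243).
- **Socket:** the brass ring (258,234), with the blue arm (263,212) pointing away from the robot.
- **Groove:** the light strip (311,201) to (322,252), with the dot at the near end.

I choose red on green and yellow on aluminium, and check both in one crop.

```bash
cat > h.py <<'E'
import numpy as np,cv2
from station import bot,imaging
def ray(c,px):
    E=c["extrinsics"];R,t=E[:3,:3],E[:3,3]
    d=R.T@np.array([(px[0]-c["cx"])/c["fx"],-(px[1]-c["cy"])/c["fy"],-1.])
    return -R.T@t,d
def onz(c,px,z):
    o,d=ray(c,px);return o+d*(z-o[2])/d[2]
def proj(c,P):
    p=c["extrinsics"]@np.append(P,1);return np.array([c["cx"]+c["fx"]*p[0]/-p[2],c["cy"]+c["fy"]*p[1]/p[2]])
def tri(rs):
    A=np.zeros((3,3));b=np.zeros(3)
    for o,d in rs:
        d=d/np.linalg.norm(d);M=np.eye(3)-np.outer(d,d);A+=M;b+=M@o
    return np.linalg.solve(A,b)
HSV={"red":[((0,130,70),(6,255,255)),((174,130,70),(180,255,255))],"yellow":[((24,150,90),(34,255,255))],
"brass":[((15,150,90),(28,255,255))],"green":[((65,80,20),(88,255,255))],"blue":[((100,150,50),(118,255,255))]}
def blobs(im,col,amin=15):
    h=cv2.cvtColor(im,cv2.COLOR_RGB2HSV);m=0
    for a,b in HSV[col]: m=m|cv2.inRange(h,a,b)
    n,l,s,ce=cv2.connectedComponentsWithStats(m)
    return m,l,sorted([(s[i,4],*s[i,:4],*np.round(ce[i],1),i) for i in range(1,n) if s[i,4]>=amin],reverse=True)
E
python3 - <<'E'
from h import *
I={}
for n in("top","side"):
    I[n]=cv2.imread(f"pics/{n}0.png")[:,:,::-1].copy();c=imaging.calibration(n)
    for col in("red","yellow","brass","blue","green"): print(n,col,[tuple(map(float,b[:7])) for b in blobs(I[n],col)[2][:4]])
    
a=cv2.resize(I["top"][150:300,80:360],None,fx=2.8,fy=2.8,interpolation=2)[:, :790]
b=cv2.resize(I["side"][200:400,200:400],None,fx=1,fy=1)
cv2.imwrite("pics/crop1.png",a[:,:,::-1])
c=imaging.calibration("top")
for nm,p,z in [("keytop",(160,270),.107),("scr top",(150,209),.112),("sock",(258,234),.064),("g0",(322,252),.042),("g1",(311,201),.042)]: print(nm,onz(c,p,z).round(3))
E
```

```text
top red [(166.0, 154.0, 261.0, 11.0, 19.0, 159.4, 270.2), (16.0, 321.0, 254.0, 4.0, 4.0, 322.5, 255.5)]
top yellow [(43.0, 144.0, 203.0, 10.0, 7.0, 147.4, 206.2)]
top brass [(4748.0, 247.0, 136.0, 290.0, 71.0, 413.2, 167.4), (4212.0, 313.0, 371.0, 247.0, 49.0, 438.6, 394.2), (3360.0, 293.0, 287.0, 163.0, 80.0, 374.5, 335.8), (2226.0, 0.0, 287.0, 116.0, 79.0, 59.0, 325.2)]
top blue [(183.0, 256.0, 202.0, 13.0, 22.0, 262.3, 212.3), (182.0, 140.0, 136.0, 19.0, 24.0, 151.3, 149.0)]
top green [(521.0, 152.0, 258.0, 34.0, 29.0, 172.2, 272.6)]
side red [(319.0, 348.0, 296.0, 24.0, 16.0, 359.1, 303.6)]
side yellow [(72.0, 276.0, 300.0, 10.0, 8.0, 280.5, 303.6)]
side brass [(94183.0, 40.0, 116.0, 520.0, 304.0, 339.0, 280.7), (294.0, 303.0, 233.0, 25.0, 16.0, 314.6, 240.5), (162.0, 309.0, 161.0, 24.0, 12.0, 320.4, 166.3)]
side blue [(40680.0, 116.0, 0.0, 444.0, 130.0, 331.4, 49.3), (391.0, 166.0, 341.0, 29.0, 32.0, 176.7, 355.7), (169.0, 282.0, 234.0, 20.0, 12.0, 291.5, 239.6)]
side green [(1126.0, 338.0, 311.0, 35.0, 44.0, 355.1, 334.1), (228.0, 234.0, 289.0, 22.0, 49.0, 244.7, 311.1)]
keytop [0.459 0.198 0.107]
scr top [0.585 0.225 0.112]
sock [0.537 0.001 0.064]
g0 [ 0.5   -0.139  0.042]
g1 [ 0.615 -0.117  0.042]
```

View pics/crop1.png

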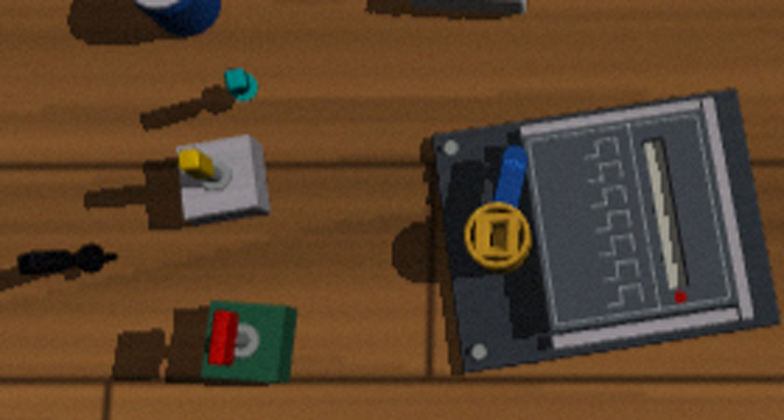

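The crop shows the red T-key on the green stand (about 225,337 in the crop), the yellow scriber on the aluminium stand (195,162) and the brass socket with its slot (498,237). The groove's red dot is at its near end (680,297). The choices hold, so I go to a hover for wrist views.

Call:
carry_out([
  [-3.7,-2.9,-0.2,0,1],
  [-3.7,-2.9,-0.2,0,1],
  [-3.7,-2.9,-0.2,0,1],
  [-3.7,-2.9,-0.2,0,1],
  [-3.7,-2.9,-0.2,0,1],
  [-3.7,-2.9,-0.2,0,1],
  [-3.7,-2.9,-0.2,0,1],
  [-3.7,-2.9,-0.2,0,1],
  [-3.7,-2.9,-0.2,0,1],
  [-3.7,-2.9,-0.2,0,1],
  [-3.7,-2.9,-0.2,0,1],
  [-3.7,-2.9,0,0,1],
], force=60)

```text
t: 1.3
eef_pos: [0.507, 0.2171, 0.2535]
tool_rot: [0.0, 0.113, 0.994, 0.0]
contact_force: [0.4, 1.0, -0.4]
gripper_width: 0.998
grasp_force: 0.0
```

```bash
cat >> h.py <<'E'
def tool():
    o=bot.get_obs();w,x,y,z=o["tool_rot"]
    from scipy.spatial.transform import Rotation as Ro
    return np.array(o["eef_pos"]),Ro.from_quat([x,y,z,w]).as_matrix(),o
def go(P,yawdir=None):
    "cm shift in tool axes (and deg turn so that tool y lies along yawdir, mod pi)"
    p,R,o=tool();s=(R.T@(np.array(P)-p)*100).round(2);a=None
    if yawdir is not None:
        d=R.T@np.array([*yawdir,0]);a=np.degrees(np.arctan2(-d[0],d[1]));a=(a+90)%180-90
    return s,a,o["q"].round(2)
def snap(n,f):
    c=imaging.calibration(n);im=imaging.read_camera(n);cv2.imwrite(f"pics/{f}.png",im[:,:,::-1]);np.save(f"pics/{f}.npy",c["extrinsics"]);return c,im
E
python3 - <<'E'
from h import *
c,im=snap("wrist","w1")
for col in("red","yellow","green"): print(col,[tuple(map(float,b[:7])) for b in blobs(im,col)[2][:4]])
E
```

```text
red [(793.0, 239.0, 108.0, 23.0, 52.0, 250.0, 132.9)]
yellow []
green []
```

View pics/w1.png

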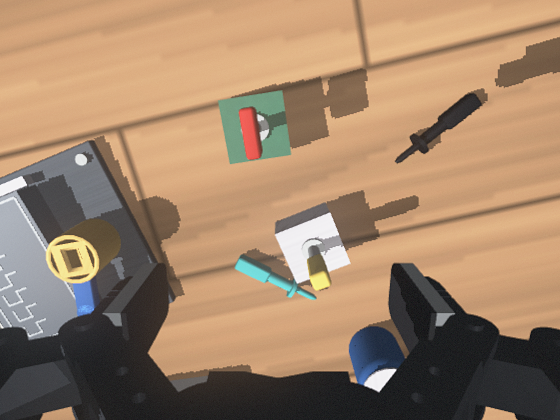

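The wrist view shows the red grip at (250,133) on the green stand (255,127), and the aluminium stand (312,243) with yellow grip (318,270). The socket is at (74,260).

Run:
```python
from h import *
W=cv2.imread("pics/w1.png")[:,:,::-1].copy();c=imaging.calibration("wrist");c["extrinsics"]=np.load("pics/w1.npy")
h=cv2.cvtColor(W,cv2.COLOR_RGB2HSV)
for p in [(275,110),(318,275),(74,240),(300,230)]: print(p,h[p[1],p[0]])
HSV["green"]=[((60,60,40),(88,255,200))];HSV["yellow"]=[((20,120,90),(34,255,255))]
T=cv2.imread("pics/top0.png")[:,:,::-1].copy();S=cv2.imread("pics/side0.png")[:,:,::-1].copy()
ct,cs=imaging.calibration("top"),imaging.calibration("side")
m,l,b=blobs(W,"red");rp=b[0][5:7]
k=tri([ray(c,rp),ray(ct,(159.4,270.2)),ray(cs,(359.1,303.6))]);print("key grip",k.round(4),"wrist@.092",onz(c,rp,.092).round(4),"top",onz(ct,(159.4,270.2),.092).round(4),"side",onz(cs,(359.1,303.6),.092).round(4))
r=cv2.minAreaRect(np.argwhere(m>0)[:,::-1].astype(np.float32));bp=cv2.boxPoints(r)
e=[bp[i]-bp[i-1] for i in range(4)];e=max(e,key=np.linalg.norm)
d=onz(c,np.array(rp)+e/2,.1)-onz(c,np.array(rp)-e/2,.1);print("key long dir deg",np.degrees(np.arctan2(d[1],d[0])),np.linalg.norm(d))
m,l,b=blobs(W,"green",100);print(b[0][:7]);g=(l==b[0][7]);
hull=cv2.convexHull(np.argwhere(g|(blobs(W,"red")[0]>0))[:,::-1].astype(np.int32));r=cv2.minAreaRect(hull);print("gstand",r,onz(c,r[0],.04).round(4),[onz(c,q,.04)[:2].round(4) for q in cv2.boxPoints(r)])
m,l,b=blobs(W,"yellow",100);print([tuple(map(float,x[:7])) for x in b])
```

```text
(275, 110) [ 71  70 157]
(318, 275) [ 26 127 241]
(74, 240) [ 17 113 117]
(300, 230) [135   2 241]
key grip [0.4595 0.2045 0.0927] wrist@.092 [0.4598 0.2053 0.092 ] top [0.459  0.2041 0.092 ] side [0.4596 0.2033 0.092 ]
key long dir deg 175.21547998048413 0.03981543305165536
(np.int32(1829), np.int32(219), np.int32(91), np.int32(66), np.int32(73), np.float64(245.2), np.float64(118.6))
gstand ((255.36227416992188, 126.43207550048828), (63.763824462890625, 63.57953643798828), 79.3803482055664) [0.4584 0.207  0.04  ] [array([0.4282, 0.1791]), array([0.4311, 0.2377]), array([0.4897, 0.2359]), array([0.4871, 0.1745])]
[(154.0, 307.0, 260.0, 24.0, 31.0, 318.9, 277.2)]
```

Call:
carry_out([
  [-1.2,-4.1,0,0,1],
  [-1.2,-4.1,0,0,1],
  [-1.2,-4.1,0,0,1],
  [-1.2,-4.1,0,0,1],
  [-1.2,-4.1,0,0,1],
  [-1.2,-4.1,0,0,1],
  [-1.2,-4.1,0,0,1],
  [0,0,0,0,1],
])

```text
t: 2.15
eef_pos: [0.5226, -0.0866, 0.2534]
tool_rot: [0.0, 0.118, 0.993, -0.001]
contact_force: [-0.6, 0.6, -0.0]
gripper_width: 1.002
grasp_force: 0.0
```

Run:
```python
from h import *
c,im=snap("wrist","w2")
print(tool()[0])
```

```text
[ 0.5228305  -0.08300184  0.25316836]
```

View pics/w2.png

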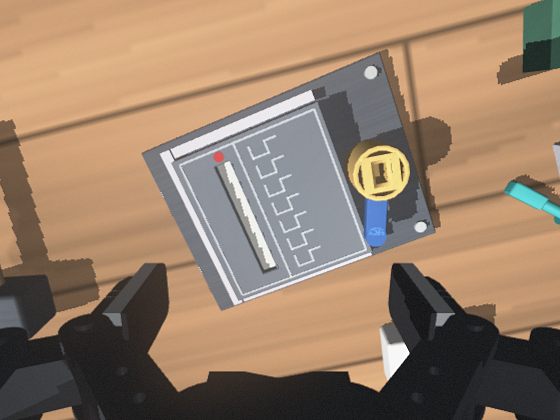

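The wrist view shows the socket ring at (380,172), blue arm to (376,240), red dot at (219,157) and groove from (222,163) to (270,270). I zoom in for the slot and groove.

Run:
```python
import cv2,numpy as np
W=cv2.imread("pics/w2.png")
a=cv2.resize(W[137:207,345:415],None,fx=6,fy=6,interpolation=2)
b=cv2.resize(W[150:280,205:285],None,fx=4.5,fy=4.5,interpolation=2)
o=np.zeros((590,790,3),np.uint8);o[:420,:420]=a;o[:585,425:785]=b
cv2.imwrite("pics/crop2.png",o)
```

```text
(no output)
```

View pics/crop2.png

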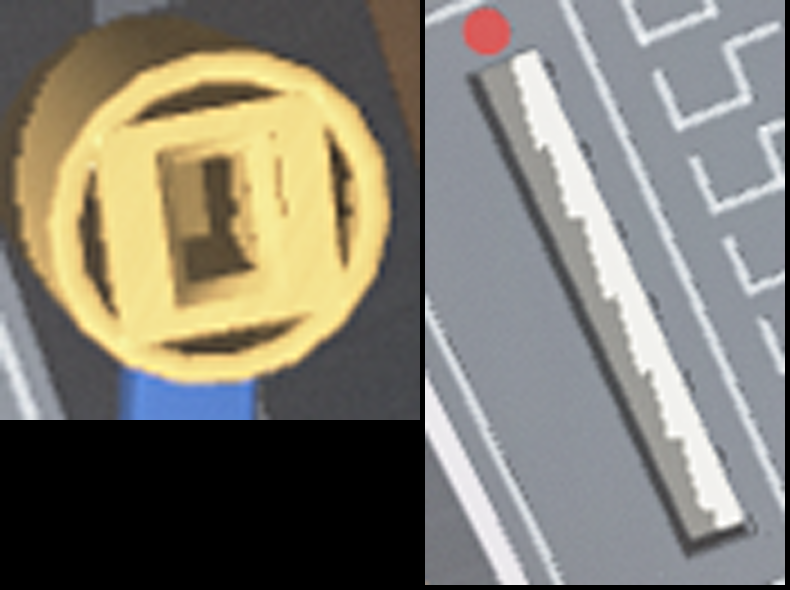

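The left crop shows the ring spanning 50 to 388 by 52 to 383, with the slot's left edge from (158,150) to (178,305). The right crop gives the groove mouth corners: (470,75), (535,47), (748,528) and (690,555).

Run:
```python
from h import *
W=cv2.imread("pics/w2.png")[:,:,::-1].copy();c=imaging.calibration("wrist");c["extrinsics"]=np.load("pics/w2.npy")
f=lambda u,v:(345+(u+.5)/6-.5,137+(v+.5)/6-.5)
g=lambda u,v:(205+(u-425+.5)/4.5-.5,150+(v+.5)/4.5-.5)
P=lambda q,z:onz(c,q,z)
print("sock",P(f(219,217.5),.064).round(4),"diam",np.linalg.norm(P(f(50,217),.064)-P(f(388,217),.064)),np.linalg.norm(P(f(219,52),.064)-P(f(219,383),.064)))
d=P(f(178,305),.064)-P(f(158,150),.064);print("slot dir",np.degrees(np.arctan2(d[1],d[0])),np.linalg.norm(d))
C=[P(g(*q),.042) for q in[(470,75),(535,47),(748,528),(690,555)]]
s=(C[0]+C[1])/2;e=(C[2]+C[3])/2;u=(e-s)/np.linalg.norm(e-s)
print("len",np.linalg.norm(e-s),"wid",np.linalg.norm(C[0]-C[1]),np.linalg.norm(C[2]-C[3]),"mid",((s+e)/2).round(4),"ang",np.degrees(np.arctan2(u[1],u[0])))
# blue arm
m,l,b=blobs(W,"blue",60)
for x in b[:3]:
    print("blue",tuple(map(float,x[:7])))
    pts=np.argwhere(l==x[7])[:,::-1].astype(np.float32);L=cv2.fitLine(pts,2,0,.01,.01).ravel()
    d=P(L[2:]+8*L[:2],.056)-P(L[2:]-8*L[:2],.056);print("arm dir",np.degrees(np.arctan2(d[1],d[0])))
# top view check
T=cv2.imread("pics/top0.png")[:,:,::-1].copy();ct=imaging.calibration("top")
m,l,b=blobs(T[215:252,240:276],"brass",5);x=b[0];print("top brass",x[:7],onz(ct,(240+x[1]+(x[3]-1)/2,215+x[2]+(x[4]-1)/2),.064).round(4))
print("top groove", onz(ct,(316.5,227),.042).round(4))
print(go((0.4593,0.2045,0.18),(np.cos(np.radians(85.2)),np.sin(np.radians(85.2)))))
```

```text
sock [0.5395 0.0056 0.064 ] diam 0.05111548766778997 0.05096276133566473
slot dir -2.504649036745299 0.024300433669833216
len 0.12110611607800754 wid 0.015391942937079232 0.0151355602030656 mid [ 0.5597 -0.1278  0.042 ] ang 8.582165401982571
top brass (np.int32(338), np.int32(6), np.int32(7), np.int32(24), np.int32(24), np.float64(17.2), np.float64(18.9)) [0.5385 0.0024 0.064 ]
top groove [ 0.5554 -0.1279  0.042 ]
(array([12.82, 26.51,  7.29]), np.float64(-8.556517187475933), array([-0.33,  0.22,  0.44,  1.9 , -0.11,  1.04,  1.49]))
```

Call:
carry_out([
  [1.83,3.79,0.6,0,1],
  [1.83,3.79,0.6,0,1],
  [1.83,3.79,0.6,0,1],
  [1.83,3.79,0.6,0,1],
  [1.83,3.79,0.6,0,1],
  [1.83,3.79,0.6,0,1],
  [1.83,3.79,0.6,0,1],
  [0,0,0,-4.3,1],
  [0,0,0,-4.2,1],
  [0,0,0,0,1],
  [0,0,0,0,1],
])

```text
t: 3.3
eef_pos: [0.4578, 0.2082, 0.2112]
tool_rot: [-0.0, 0.04, 0.999, 0.0]
contact_force: [-0.5, -0.7, -0.1]
gripper_width: 0.998
grasp_force: 0.0
```

Run:
```python
from h import *
print(tool()[0],go((0.4595,0.2047,0.0733),(np.cos(np.radians(85.2)),np.sin(np.radians(85.2)))))
```

```text
[0.45775976 0.20816697 0.21115945] (array([-0.21, -0.33, 13.79]), np.float64(0.2467200838377437), array([-0.74,  0.22,  0.22,  1.99, -0.06,  0.94,  1.  ]))
```

Call:
carry_out([
  [-0.21,-0.33,2,0.2,1],
  [0,0,3,0,1],
  [0,0,3,0,1],
  [0,0,2.5,0,1],
  [0,0,2,0,1],
  [0,0,1.29,0,1],
  [0,0,0,0,1],
  [0,0,0,0,0],
  [0,0,0,0,-0.6],
  [0,0,0,0,-1],
  [0,0,0,0,-1],
  [0,0,0,0,-1],
], force=60)

```text
t: 4.5
eef_pos: [0.4604, 0.2043, 0.0739]
tool_rot: [0.0, 0.041, 0.999, 0.0]
contact_force: [-0.1, 0.3, 3.2]
gripper_width: 0.141
grasp_force: 3.9
```

Call:
carry_out([
  [0,0,0,0,-1],
  [0,0,0,0,-1],
  [0,0,0,0,-1],
  [0,0,0,0,-1],
])

```text
t: 4.9
eef_pos: [0.4604, 0.2043, 0.0738]
tool_rot: [0.0, 0.041, 0.999, 0.0]
contact_force: [-0.5, -0.4, 5.6]
gripper_width: 0.131
grasp_force: 59.7
```

Call:
carry_out([
  [0,0,-0.5,0,-1],
  [0,0,-1,0,-1],
  [0,0,-2,0,-1],
  [0,0,-2,0,-1],
  [0,0,-3,0,-1],
  [0,0,-3,0,-1],
  [0,0,0,0,-1],
])

```text
t: 5.6
eef_pos: [0.4624, 0.2051, 0.1926]
tool_rot: [0.003, 0.041, 0.999, 0.002]
contact_force: [0.9, -0.1, -1.5]
gripper_width: 0.132
grasp_force: 59.0
```

Run:
```python
from h import *
c,im=snap("wrist","w3");c2,s=snap("side","s3")
p,R,o=tool();print(p.round(4),R[:,1].round(3),o["contact_force"].round(1),o["torque"].round(2),o["grasp_force"])
a=cv2.resize(im[200:420,130:430],None,fx=1.33,fy=1.33);b=cv2.resize(s[200:360,280:440],None,fx=2.4,fy=2.4)
q=np.zeros((400,790,3),np.uint8);q[:a.shape[0],:a.shape[1]]=a;q[:b.shape[0],400:400+b.shape[1]]=b
cv2.imwrite("pics/crop3.png",q[:,:,::-1])
```

```text
[0.4601 0.2042 0.189 ] [0.082 0.997 0.001] [-0.3 -0.2 -1.7] [-0.01  0.06 -0.02] 59.02054510486778
```

View pics/crop3.png

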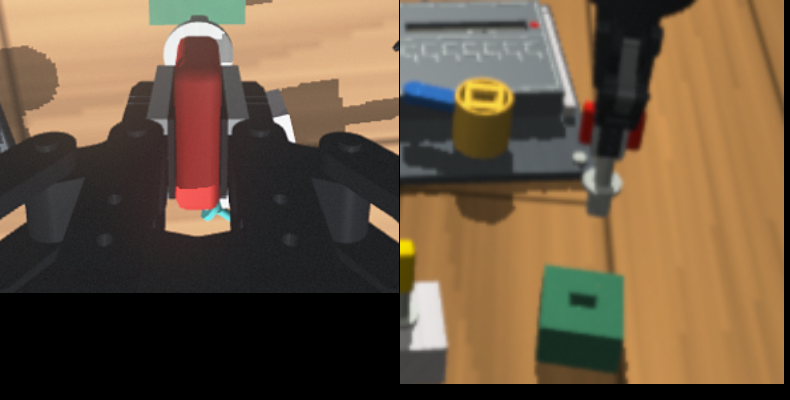

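The crop shows the key held squarely between the pads, blade down and free of its stand (foot about (598,210)). The socket ring in the side view is about (484,97) in the crop. I now refine the socket position by comparing all three cameras.

Run:
```python
from h import *
def ell(im,x0,x1,y0,y1,thr):
    h=cv2.cvtColor(im[y0:y1,x0:x1],cv2.COLOR_RGB2HSV)
    m=cv2.inRange(h,(18,*thr[:2]),(30,255,255))
    cn=max(cv2.findContours(m,0,1)[0],key=cv2.contourArea);hull=cv2.convexHull(cn)
    (cx,cy),ax,an=cv2.fitEllipse(hull);return (cx+x0,cy+y0),ax,cv2.boundingRect(cn)
for n,f,box,thr,kb in [("wrist","w2",(345,415,137,207),(60,190),(.0002,-.001)),("top","top0",(240,276,215,252),(120,120),(.001,.0002)),("side","side0",(295,335,225,270),(120,120),(.0004,.001))]:
    im=cv2.imread(f"pics/{f}.png")[:,:,::-1].copy();c=imaging.calibration(n)
    if n=="wrist":c["extrinsics"]=np.load("pics/w2.npy")
    e,ax,bb=ell(im,*box,thr);P=onz(c,e,.064)
    print(n,np.round(e,1),np.round(ax,1),bb,P.round(4),"corr",(P[:2]+kb).round(4), [np.linalg.norm(onz(c,(e[0]+ax[k]/2*dx,e[1]+ax[k]/2*(1-dx)),.064)-P)*2 for k,dx in((1,1),(0,0))])
```

```text
wrist [379.2 172.2] [54.7 60.9] (3, 9, 62, 55) [0.5385 0.0041 0.064 ] corr [0.5387 0.0031] [np.float64(0.055183415764985914), np.float64(0.05149398926172306)]
top [257.2 233.3] [22.5 22.7] (6, 7, 23, 23) [0.5389 0.003  0.064 ] corr [0.5399 0.0032] [np.float64(0.04942055146573858), np.float64(0.04901719124598512)]
side [314.6 239.9] [15.4 24. ] (8, 8, 24, 15) [0.5398 0.0063 0.064 ] corr [0.5402 0.0073] [np.float64(0.050828217591555605), np.float64(0.050053395365823525)]
```

Call:
carry_out([
  [-2.3,-2.65,0,0,-1],
  [-2.3,-2.65,0,0,-1],
  [-2.3,-2.65,0.5,0,-1],
  [-2.3,-2.65,1,0,-1],
  [-2.3,-2.65,1,0,-1],
  [-2.3,-2.65,1,0,-1],
  [-2.3,-2.65,0.5,0,-1],
  [0,0,0,0,-1],
  [0,0,0,0,-1],
])

```text
t: 6.6
eef_pos: [0.6043, 0.005, 0.1465]
tool_rot: [-0.002, 0.042, 0.999, -0.0]
contact_force: [0.2, 0.6, -1.9]
gripper_width: 0.13
grasp_force: 59.0
```

Run:
```python
from h import *
c,im=snap("wrist","w4");p,R,o=tool();print(p.round(4))
q=proj(c,(.5395,.0045,.064)).astype(int);print(q)
x0,y0=q[0]-45,q[1]-45;print(x0,y0)
cv2.imwrite("pics/crop4.png",cv2.resize(im[y0:y0+90,x0:x0+90],None,fx=6,fy=6,interpolation=2)[:,:,::-1])
```

```text
[0.6042 0.0064 0.1469]
[267 107]
222 62
```

View pics/crop4.png

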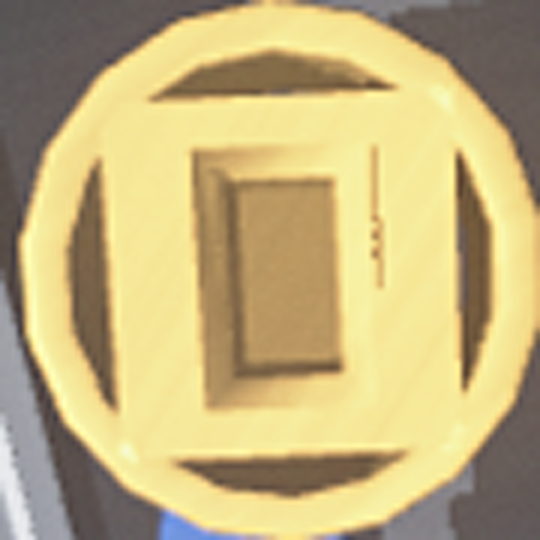

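The close view shows the ring centred about (282,270) in the crop and the slot with its chamfer centred about (287,277). The slot's long edges run (195,152) to (207,410).

Run:
```python
from h import *
c=imaging.calibration("wrist");c["extrinsics"]=np.load("pics/w4.npy")
f=lambda u,v:(222+(u+.5)/6-.5,62+(v+.5)/6-.5)
for n,q in [("ring",(282,270)),("slot",(287,277)),("chl",(195,152)),("chr",(375,147))]: print(n,onz(c,f(*q),.064).round(4))
for a,b in[((195,152),(207,410)),((103,105),(125,462)),((448,92),(462,450))]:
    d=onz(c,f(*b),.064)-onz(c,f(*a),.064);print(np.degrees(np.arctan2(d[1],d[0])),np.linalg.norm(d))
p,R,o=tool();print(p,R[:,1].round(3));print(go((.5395,.004,.13)))
```

```text
ring [0.5389 0.0055 0.064 ]
slot [0.5396 0.0059 0.064 ]
chl [ 0.5272 -0.0019  0.064 ]
chr [0.5282 0.0155 0.064 ]
-3.0138381465749378 0.024576662163600566
-2.7138597964800324 0.03404161173094838
-1.7203033108426355 0.03405863265643602
[0.60415052 0.00641524 0.14692161] [ 0.082  0.997 -0.   ]
(array([ 6.42, -0.77,  1.71]), None, array([-0.34,  0.46,  0.29,  1.82, -0.17,  0.88,  1.53]))
```

Call:
carry_out([
  [1.6,-0.17,0,0,-1],
  [1.6,-0.17,0,0,-1],
  [1.6,-0.17,0,0,-1],
  [1.6,-0.17,0,0,-1],
  [0,0,0.5,-2,-1],
  [0,0,0.8,0,-1],
  [0,0,0,0,-1],
  [0,0,0,0,-1],
])

```text
t: 7.45
eef_pos: [0.5409, 0.0052, 0.135]
tool_rot: [-0.0, 0.023, 1.0, 0.0]
contact_force: [0.7, -0.1, -1.8]
gripper_width: 0.135
grasp_force: 58.9
```

Run:
```python
from h import *
p,R,o=tool();print(p,R[:,1].round(3),o["contact_force"],go((.5398,.0048,.098)))
```

```text
[0.54088041 0.0051561  0.1350236 ] [0.047 0.999 0.   ] [ 0.67708366 -0.1013594  -1.76838228] (array([ 0.1 , -0.04,  3.7 ]), None, array([-0.36,  0.38,  0.29,  1.98, -0.15,  0.8 ,  1.54]))
```

Call:
carry_out([
  [0.1,-0.04,0.5,0,-1],
  [0,0,0.6,0,-1],
  [0,0,0.5,0,-1],
  [0,0,0.4,0,-1],
  [0,0,0.4,0,-1],
])

```text
t: 7.95
eef_pos: [0.54, 0.0041, 0.1109]
tool_rot: [-0.0, 0.024, 1.0, -0.0]
contact_force: [1.6, 0.4, -2.1]
gripper_width: 0.133
grasp_force: 58.9
```

Call:
carry_out([
  [0,0,0.4,0,-1],
  [0,0,0.4,0,-1],
  [0,0,0.3,0,-1],
  [0,0,0.2,0,-1],
  [0,0,0.1,0,-1],
  [0,0,0,0,-1],
  [0,0,0,0,-1],
])

```text
t: 8.65
eef_pos: [0.5401, 0.0041, 0.0978]
tool_rot: [0.0, 0.024, 1.0, 0.0]
contact_force: [-2.9, -0.1, 4.1]
gripper_width: 0.13
grasp_force: 59.6
```

Call:
carry_out([
  [0.05,0,0.05,3,-1],
  [0,0,0,5,-1],
  [0,0,0,6,-1],
  [0,0,0,6,-1],
  [0,0,0,6,-1],
  [0,0,0,6,-1],
  [0,0,0,6,-1],
  [0,0,0,6,-1],
  [0,0,0,6,-1],
  [0,0,0,6,-1],
  [0,0,0,6,-1],
  [0,0,0,6,-1],
])

```text
t: 9.85
eef_pos: [0.5401, 0.0032, 0.0978]
tool_rot: [0.001, 0.58, 0.814, 0.0]
contact_force: [-3.4, -2.3, 8.0]
gripper_width: 0.134
grasp_force: 60.4
```

Run:
```python
from h import *
p,R,o=tool();print(p,R[:,1].round(3),o["contact_force"].round(1),o["torque"].round(2),o["q"].round(2))
```

```text
[0.54008365 0.00324542 0.09778988] [0.945 0.326 0.001] [-3.4 -2.3  8. ] [-0.51  0.71  0.02] [-0.57  0.49  0.58  2.02 -0.39  0.74  0.58]
```

Call:
carry_out([
  [0,0,0,4,-1],
  [0,0,0,4,-1],
  [0,0,0,4,-1],
  [0,0,0,3,-1],
  [0,0,0,3,-1],
  [0,0,0,0,-1],
])

```text
t: 10.45
eef_pos: [0.5397, 0.0034, 0.0978]
tool_rot: [0.0, 0.699, 0.715, -0.0]
contact_force: [-3.5, -1.6, 10.8]
gripper_width: 0.134
grasp_force: 60.9
```

Run:
```python
from h import *
p,R,o=tool();print(p,R[:,1].round(3),np.degrees(np.arctan2(R[1,1],R[0,1])),o["contact_force"].round(1),o["torque"].round(2))
c,im=snap("top","top5");c2,s=snap("side","s5")
a=cv2.resize(im[170:300,220:370],None,fx=2.6,fy=2.6);b=cv2.resize(s[180:300,250:380],None,fx=3,fy=3)
q=np.zeros((400,790,3),np.uint8);q[:a.shape[0],:a.shape[1]]=a;q[:b.shape[0],395:395+b.shape[1]]=b
cv2.imwrite("pics/crop5.png",q[:,:,::-1])
```

```text
[0.53974465 0.00337879 0.0977674 ] [1.    0.022 0.   ] 1.273228388331385 [-3.5 -1.6 10.8] [-0.46  1.05  0.35]
```

View pics/crop5.png

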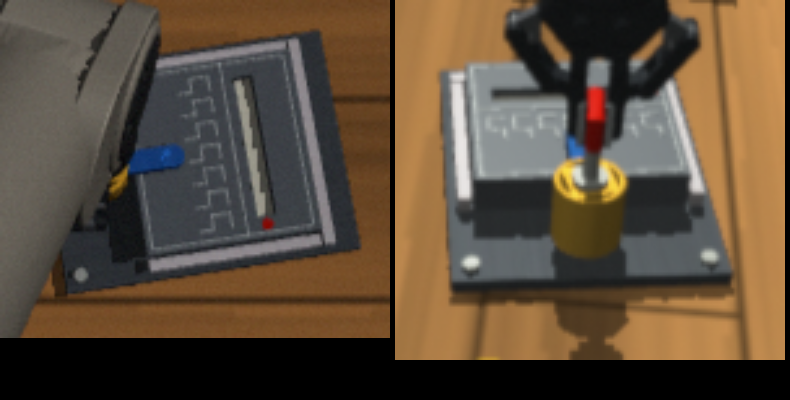

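The top crop shows the blue arm (160,157) over the slab, square to it. The side crop shows the key's collar down on the socket (590,180). A moment of 0.35 N m says it is at the stop, so I relax and release.

Call:
carry_out([
  [0,0,0,-2.5,-1],
  [0,0,-0.05,0,-1],
  [0,0,0,0,-0.6],
  [0,0,0,0,-0.2],
  [0,0,0,0,0.2],
  [0,0,0,0,0.2],
  [0,0,-1,0,0.4],
  [0,0,-2,0,1],
  [0,0,-4,0,1],
  [0,0,-4,0,1],
  [0,0,-3,0,1],
  [0,0,0,0,1],
])

```text
t: 11.75
eef_pos: [0.5422, 0.0038, 0.2421]
tool_rot: [0.002, 0.683, 0.73, 0.003]
contact_force: [-0.5, 0.4, 0.5]
gripper_width: 0.998
grasp_force: 0.0
```

Run:
```python
from h import *
c,im=snap("wrist","w6");p,R,o=tool();print(p,R[:,1].round(3),o["contact_force"].round(1),o["q"].round(2))
for n,q in[("key",(.5395,.0045,.13)),("sock",(.5395,.0045,.064))]: print(n,proj(c,q))
HSV["blue"]=[((100,80,50),(125,255,255))]
for col in("red","blue"): print(col,[tuple(map(float,b[:7])) for b in blobs(im,col,40)[2][:4]])
b=[x for x in blobs(im,"red",40)[2]][0];print(onz(c,b[5:7],.116))
m,l,bb=blobs(im,"blue",60)
for x in bb[:2]:
    pts=np.argwhere(l==x[7])[:,::-1].astype(np.float32);L=cv2.fitLine(pts,2,0,.01,.01).ravel()
    d=onz(c,L[2:]+8*L[:2],.056)-onz(c,L[2:]-8*L[:2],.056);print("arm dir",np.degrees(np.arctan2(d[1],d[0])),onz(c,x[5:7],.056))
```

```text
[0.54087895 0.00418919 0.23979089] [0.998 0.066 0.005] [0.4 0.2 0. ] [-0.77  0.31  0.8   1.91 -0.26  1.02  0.21]
key [272.91293522 200.21762738]
sock [273.35274198 181.11591799]
red [(858.0, 265.0, 167.0, 18.0, 59.0, 273.4, 197.1), (55.0, 216.0, 305.0, 9.0, 8.0, 219.8, 309.0)]
blue [(666.0, 268.0, 206.0, 23.0, 49.0, 280.2, 235.5)]
[0.5398615  0.00323482 0.116     ]
arm dir 85.5501599182786 [ 0.54926192 -0.04897463  0.056     ]
```

Run:
```python
from h import *
c=imaging.calibration("wrist");c["extrinsics"]=np.load("pics/w1.npy")
W=cv2.imread("pics/w1.png")[:,:,::-1].copy();ct,cs=imaging.calibration("top"),imaging.calibration("side")
HSV["yellow"]=[((20,110,60),(34,255,255))]
x=blobs(W,"yellow",60)[2];print([tuple(map(float,b[:7])) for b in x])
T=cv2.imread("pics/top0.png")[:,:,::-1].copy();S=cv2.imread("pics/side0.png")[:,:,::-1].copy()
HSV["yellow"]=[((22,130,50),(34,255,255))]
cen={}
for n,im,(x0,x1,y0,y1) in(("top",T,(135,165,195,220)),("side",S,(265,295,290,330))):
    b=blobs(im[y0:y1,x0:x1],"yellow",5)[2][0];cen[n]=(b[5]+x0,b[6]+y0);print(n,b[:7],cen[n])
k=tri([ray(c,x[0][5:7]),ray(ct,cen["top"]),ray(cs,cen["side"])])
print("scr grip",k.round(4),onz(c,x[0][5:7],.092).round(4),onz(ct,cen["top"],.092).round(4),onz(cs,cen["side"],.092).round(4))
# white stand top in wrist
h=cv2.cvtColor(W,cv2.COLOR_RGB2HSV);m=cv2.inRange(h[195:295,265:360],(0,0,215),(180,25,255))
cn=max(cv2.findContours(m,0,1)[0],key=cv2.contourArea);hull=cv2.convexHull(cn)+[265,195]
r=cv2.minAreaRect(hull.astype(np.float32));bp=cv2.boxPoints(r);P=[onz(c,q,.04) for q in bp];print(r,onz(c,r[0],.04).round(4))
for i in range(4):
    d=P[i]-P[i-1];print(np.linalg.norm(d).round(4),np.degrees(np.arctan2(d[1],d[0])))
```

```text
[(334.0, 307.0, 259.0, 24.0, 32.0, 318.8, 278.9), (90.0, 61.0, 235.0, 38.0, 45.0, 87.1, 251.1)]
top (np.int32(87), np.int32(9), np.int32(8), np.int32(12), np.int32(10), np.float64(14.3), np.float64(12.5)) (np.float64(149.3), np.float64(207.5))
side (np.int32(205), np.int32(11), np.int32(10), np.int32(10), np.int32(22), np.float64(15.5), np.float64(20.0)) (np.float64(280.5), np.float64(310.0))
scr grip [0.5932 0.2335 0.0957] [0.5997 0.2341 0.092 ] [0.592 0.233 0.092] [0.5916 0.2321 0.092 ]
((312.1207275390625, 248.05172729492188), (53.66595458984375, 59.236812591552734), 68.19859313964844) [0.5909 0.2344 0.04  ]
0.0599 -172.4741448017535
0.06 99.99492673469848
0.0588 9.80882528011718
0.0624 -79.05566789736301
```

Call:
carry_out([
  [3.86,1.28,0.3,0,1],
  [3.86,1.28,0.3,0,1],
  [3.86,1.28,0.3,0,1],
  [3.86,1.28,0.3,0,1],
  [3.86,1.28,0.3,0,1],
  [0,0,0,-6,1],
  [0,0,0,0,1],
  [0,0,0,0,1],
])

```text
t: 12.6
eef_pos: [0.5901, 0.1996, 0.2217]
tool_rot: [-0.0, 0.646, 0.764, -0.001]
contact_force: [-1.0, -0.0, -0.6]
gripper_width: 0.995
grasp_force: 0.0
```

Run:
```python
from h import *
c,im=snap("wrist","w7");p,R,o=tool();print(p,R[:,1].round(3),o["q"].round(2))
q=proj(c,(.592,.2335,.112)).astype(int);print(q)
x0,y0=max(q[0]-60,0),max(q[1]-60,0);print(x0,y0)
cv2.imwrite("pics/crop7.png",cv2.resize(im[y0:y0+120,x0:x0+120],None,fx=4.5,fy=4.5,interpolation=2)[:,:,::-1])
```

```text
[0.59029474 0.19928878 0.22197744] [ 0.986  0.166 -0.001] [-0.92  0.47  0.69  1.73 -0.33  1.06  0.04]
[289 155]
229 95
```

View pics/crop7.png

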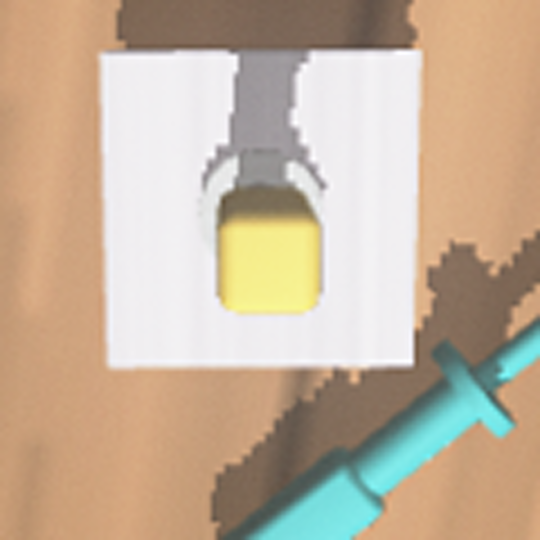

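The crop shows the yellow grip's top square at (270,266), sides parallel to the tool axes, on the aluminium stand. The turquoise look-alike lies beside it at (400,450).

Run:
```python
from h import *
c=imaging.calibration("wrist");c["extrinsics"]=np.load("pics/w7.npy")
f=lambda u,v:(229+(u+.5)/4.5-.5,95+(v+.5)/4.5-.5)
g=onz(c,f(270,266),.112);print("grip",g.round(4),"stand",np.mean([onz(c,f(*q),.04) for q in[(101,52),(420,50),(414,366),(108,367)]],0).round(4))
d=onz(c,f(420,50),.04)-onz(c,f(101,52),.04);print(np.degrees(np.arctan2(d[1],d[0])))
print(go((g[0],g[1],.0733)))
```

```text
grip [0.5916 0.2343 0.112 ] stand [0.5915 0.2347 0.04  ]
9.914909759078327
(array([ 3.45,  0.72, 14.86]), None, array([-0.92,  0.47,  0.69,  1.73, -0.33,  1.06,  0.04]))
```

Call:
carry_out([
  [1.75,0.36,0,0,1],
  [1.7,0.36,0,0,1],
  [0,0,2,0,1],
  [0,0,3,0,1],
  [0,0,3,0,1],
  [0,0,3,0,1],
  [0,0,2.5,0,1],
  [0,0,1.3,0,1],
  [0,0,0,0,1],
  [0,0,0,0,0.4],
  [0,0,0,0,-0.3],
  [0,0,0,0,-0.5],
])

```text
t: 13.85
eef_pos: [0.5927, 0.2366, 0.0758]
tool_rot: [0.0, 0.644, 0.765, 0.001]
contact_force: [0.3, 0.9, 0.3]
gripper_width: 0.515
grasp_force: 0.0
```

Call:
carry_out([
  [0,0,0,0,-1],
  [0,0,0,0,-1],
  [0,0,0,0,-1],
  [0,0,0,0,-1],
  [0,0,0,0,-1],
  [0,0,0,0,-1],
])

```text
t: 14.45
eef_pos: [0.5921, 0.2364, 0.0749]
tool_rot: [-0.0, 0.644, 0.765, 0.0]
contact_force: [-1.1, -0.2, 5.4]
gripper_width: 0.175
grasp_force: 59.7
```

Run:
```python
from h import *
p,R,o=tool();print(p.round(4),R.round(3).tolist(),o["contact_force"].round(1),o["grasp_force"],o["gripper_width"]*85,o["q"].round(2))
```

```text
[0.5921 0.2364 0.0749] [[-0.17, 0.985, 0.0], [0.985, 0.17, 0.001], [0.0, 0.0, -1.0]] [-1.1 -0.2  5.4] 59.66986298561096 14.84679232164604 [-0.88  0.66  0.57  1.8  -0.47  0.82  0.09]
```

Call:
carry_out([
  [0,0,-0.5,0,-1],
  [0,0,-1,0,-1],
  [0,0,-2,0,-1],
  [0,0,-3,0,-1],
  [0,0,-4,0,-1],
  [0,0,-4,0,-1],
  [0,0,-2,0,-1],
  [0,0,0,0,-1],
])

```text
t: 15.25
eef_pos: [0.5938, 0.2364, 0.2434]
tool_rot: [0.001, 0.644, 0.765, 0.003]
contact_force: [0.1, -0.1, -1.3]
gripper_width: 0.172
grasp_force: 58.9
```

Call:
carry_out([
  [-2.5,-1.0,0,0,-1],
  [-3.6,-1.5,0,0,-1],
  [-3.6,-1.5,0,0,-1],
  [-3.6,-1.5,0,0,-1],
  [-3.6,-1.5,0,0,-1],
  [-3.6,-1.5,0,0,-1],
  [-3.6,-1.5,0,0,-1],
  [-3.6,-1.5,0,0,-1],
  [-3.6,-1.5,0,0,-1],
  [-3.0,-1.2,0,0,-1],
  [0,0,0,0,-1],
  [0,0,0,0,-1],
])

```text
t: 16.45
eef_pos: [0.5094, -0.1264, 0.2386]
tool_rot: [-0.001, 0.645, 0.764, -0.0]
contact_force: [0.9, -0.0, -0.8]
gripper_width: 0.183
grasp_force: 58.9
```

Run:
```python
from h import *
p,R,o=tool();print(p.round(4),R[:,1].round(3),o["contact_force"].round(1),o["grasp_force"],o["gripper_width"]*85)
print(go((.5103,-.1338,.115)))
c,im=snap("wrist","w8")
# yellow grip in hand
HSV["yellow"]=[((20,110,60),(34,255,255))]
for b in blobs(im,"yellow",200)[2][:3]: print(tuple(map(float,b[:7])))
print("grip top expected centre if centred:",proj(c,p+R@np.array([-.002,0,-.0371])),proj(c,p+R@np.array([0,0,-.0371])))
# red dot, groove light pixels
for b in blobs(im,"red",15)[2][:3]: print("red",tuple(map(float,b[:7])),onz(c,b[5:7],.042).round(4),onz(c,b[5:7],.116).round(4))
cs,s=snap("side","s8")
HSV["yellow"]=[((22,130,50),(34,255,255))]
for b in blobs(s,"yellow",30)[2][:4]:print("side y",tuple(map(float,b[:7])))
print(proj(cs,p+R@np.array([-.002,0,-.0187])))
```

```text
[ 0.5094 -0.1264  0.2386] [ 0.986  0.168 -0.001] [ 0.9 -0.  -0.8] 58.85737717151642 15.534060130177467
(array([-0.75, -0.02, 12.36]), None, array([-0.55,  0.28,  0.82,  1.94, -0.24,  1.02,  0.55]))
(3452.0, 255.0, 258.0, 47.0, 85.0, 278.5, 304.0)
grip top expected centre if centred: [277.34527435 325.37101038] [277.34091497 319.99513787]
red (957.0, 345.0, 0.0, 29.0, 48.0, 359.5, 22.0) [0.5541 0.0156 0.042 ] [ 0.542  -0.0006  0.116 ]
red (74.0, 254.0, 183.0, 10.0, 10.0, 258.5, 187.3) [ 0.4927 -0.1385  0.042 ] [ 0.4939 -0.1212  0.116 ]
side y (134.0, 333.0, 120.0, 9.0, 20.0, 336.9, 128.9)
[336.51833198 129.04643018]
```

Call:
carry_out([
  [-0.75,0,1,0,-1],
  [0,0,3,0,-1],
  [0,0,3,0,-1],
  [0,0,3,0,-1],
  [0,0,1.5,0,-1],
  [0,0,0.8,0,-1],
  [0,0,0,0,-1],
  [0,0,0,0,-1],
  [0,0,0,0,-1],
])

```text
t: 17.45
eef_pos: [0.5125, -0.1336, 0.1175]
tool_rot: [0.001, 0.644, 0.765, 0.001]
contact_force: [-0.3, 0.5, -0.9]
gripper_width: 0.178
grasp_force: 58.8
```

Run:
```python
from h import *
p,R,o=tool();print(p.round(4),R[:,2].round(4),o["contact_force"].round(1))
print(go((.5103,-.1338,.1005)))
q0=p
u=R.T@np.array([.9888,.1492,0]);print("per 3mm in tool cm",(u*.3).round(3))
```

```text
[ 0.5125 -0.1336  0.1175] [ 2.3e-03 -1.0e-04 -1.0e+00] [-0.3  0.5 -0.9]
(array([ 0.01, -0.23,  1.7 ]), None, array([-0.41,  0.47,  0.7 ,  2.04, -0.43,  0.78,  0.72]))
per 3mm in tool cm [-0.006  0.3    0.001]
```

Call:
carry_out([
  [0,-0.23,0.5,0,-1],
  [0,0,0.5,0,-1],
  [0,0,0.4,0,-1],
  [0,0,0.3,0,-1],
  [0,0,0,0,-1],
  [0,0,0,0,-1],
])

```text
t: 18.05
eef_pos: [0.5093, -0.1338, 0.0993]
tool_rot: [-0.0, 0.644, 0.765, -0.0]
contact_force: [-0.1, -0.5, -1.6]
gripper_width: 0.179
grasp_force: 58.8
```

Call:
carry_out([
  [0,0.2,-0.08,0,-1],
  [0,0.3,0,0,-1],
  [0,0.3,0,0,-1],
  [-0.01,0.3,0,0,-1],
  [-0.01,0.3,0,0,-1],
  [-0.01,0.3,0,0,-1],
  [-0.01,0.3,0,0,-1],
  [-0.01,0.3,0,0,-1],
  [-0.01,0.3,0,0,-1],
  [-0.01,0.3,0,0,-1],
  [-0.01,0.3,0,0,-1],
  [-0.01,0.3,0,0,-1],
])

```text
t: 19.25
eef_pos: [0.5442, -0.1286, 0.1002]
tool_rot: [-0.0, 0.644, 0.765, 0.0]
contact_force: [-0.1, -0.3, -1.5]
gripper_width: 0.18
grasp_force: 58.8
```

Call:
carry_out([
  [-0.01,0.3,0,0,-1],
  [-0.01,0.3,0,0,-1],
  [-0.01,0.3,0,0,-1],
  [0,0.3,0,0,-1],
  [-0.01,0.3,0,0,-1],
  [-0.01,0.3,0,0,-1],
  [0,0.3,0,0,-1],
  [-0.01,0.3,0,0,-1],
  [-0.01,0.3,0,0,-1],
  [0,0.3,0,0,-1],
  [-0.01,0.3,0,0,-1],
  [-0.01,0.3,0,0,-1],
])

```text
t: 20.45
eef_pos: [0.5798, -0.1234, 0.1002]
tool_rot: [-0.0, 0.644, 0.765, 0.0]
contact_force: [0.3, -0.7, -2.2]
gripper_width: 0.177
grasp_force: 58.8
```

Call:
carry_out([
  [-0.01,0.3,0,0,-1],
  [-0.01,0.3,0,0,-1],
  [-0.01,0.3,0,0,-1],
  [0,0.3,0,0,-1],
  [-0.01,0.3,0,0,-1],
  [-0.01,0.3,0,0,-1],
  [0,0.3,0,0,-1],
  [-0.01,0.3,0,0,-1],
  [-0.01,0.3,0,0,-1],
  [0,0.2,0,0,-1],
  [0,0,0,0,-1],
  [0,0,0,0,-1],
])

```text
t: 21.65
eef_pos: [0.6082, -0.1192, 0.1001]
tool_rot: [-0.0, 0.644, 0.765, -0.0]
contact_force: [-0.3, 0.1, -1.3]
gripper_width: 0.18
grasp_force: 58.8
```

Call:
carry_out([
  [0,0,-0.5,0,-1],
  [0,0,-1,0,-1],
  [0,0,-3,0,-1],
  [0,0,-4,0,-1],
  [0,0,-4,0,-1],
  [0,0,-1.5,0,-1],
  [0,0,0,0,-1],
])

```text
t: 22.35
eef_pos: [0.6096, -0.1197, 0.2431]
tool_rot: [0.002, 0.644, 0.765, 0.002]
contact_force: [0.4, 0.2, -1.6]
gripper_width: 0.178
grasp_force: 58.8
```

Call:
carry_out([
  [2.5,0.3,0,0,-1],
  [3.6,0.46,0,0,-1],
  [3.6,0.46,0,0,-1],
  [3.6,0.46,0,0,-1],
  [3.6,0.46,0,0,-1],
  [3.6,0.46,0,0,-1],
  [3.6,0.46,0,0,-1],
  [3.6,0.46,0,0,-1],
  [3.6,0.46,0,0,-1],
  [3.0,0.4,0,0,-1],
  [1.0,0,0,0,-1],
  [0,0,0,0,-1],
])

```text
t: 23.55
eef_pos: [0.5898, 0.2379, 0.2382]
tool_rot: [-0.001, 0.643, 0.766, -0.001]
contact_force: [0.1, 0.2, -0.2]
gripper_width: 0.177
grasp_force: 58.8
```

Run:
```python
from h import *
p,R,o=tool();print(p.round(4),R[:,1].round(3),o["contact_force"].round(1),o["torque"].round(2))
print(go((.592,.2364,.115)))
```

```text
[0.5898 0.2379 0.2382] [ 0.985  0.174 -0.003] [ 0.1  0.2 -0.2] [-0.01 -0.03 -0.04]
(array([-0.18,  0.22, 12.32]), None, array([-0.99,  0.49,  0.72,  1.68, -0.35,  1.11,  0.  ]))
```

Call:
carry_out([
  [-0.18,0.22,1,0,-1],
  [0,0,3,0,-1],
  [0,0,3,0,-1],
  [0,0,3,0,-1],
  [0,0,1.5,0,-1],
  [0,0,0.8,0,-1],
  [0,0,0,0,-1],
  [0,0,0,0,-1],
])

```text
t: 24.35
eef_pos: [0.5948, 0.2344, 0.1183]
tool_rot: [0.0, 0.644, 0.765, 0.001]
contact_force: [0.1, 0.1, -1.3]
gripper_width: 0.177
grasp_force: 58.8
```

Run:
```python
from h import *
print(tool()[0].round(4),go((.592,.2364,.0749)))
```

```text
[0.5948 0.2344 0.1183] (array([ 0.24, -0.25,  4.34]), None, array([-0.92,  0.62,  0.64,  1.78, -0.46,  0.9 ,  0.09]))
```

Call:
carry_out([
  [0.24,-0.25,0.3,0,-1],
  [0,0,0.3,0,-1],
  [0,0,0,0,-1],
  [0,0,0,0,-1],
])

```text
t: 24.75
eef_pos: [0.5909, 0.2369, 0.1114]
tool_rot: [0.0, 0.644, 0.765, 0.0]
contact_force: [-0.5, 0.6, -1.2]
gripper_width: 0.181
grasp_force: 58.8
```

Call:
carry_out([
  [-0.05,0.08,0.5,0,-1],
  [0,0,0.5,0,-1],
  [0,0,0.4,0,-1],
  [0,0,0,0,-1],
])

```text
t: 25.15
eef_pos: [0.5913, 0.2361, 0.0963]
tool_rot: [-0.0, 0.644, 0.765, -0.001]
contact_force: [0.6, -0.4, -0.1]
gripper_width: 0.177
grasp_force: 58.8
```

Call:
carry_out([
  [0,0.05,0.5,0,-1],
  [0,0,0.5,0,-1],
  [0,0,0.4,0,-1],
  [0,0,0.4,0,-1],
  [0,0,0.2,0,-1],
  [0,0,0,0,-1],
  [0,0,0,0,-1],
])

```text
t: 25.85
eef_pos: [0.5924, 0.2364, 0.0773]
tool_rot: [0.0, 0.644, 0.765, 0.0]
contact_force: [0.4, 0.2, -0.3]
gripper_width: 0.179
grasp_force: 58.8
```

Call:
carry_out([
  [0,0,0.15,0,-1],
  [0,0,0.1,0,-1],
  [0,0,0.05,0,-1],
  [0,0,0,0,-1],
  [0,0,0,0,-1],
])

```text
t: 26.35
eef_pos: [0.5925, 0.2364, 0.075]
tool_rot: [-0.0, 0.644, 0.765, 0.0]
contact_force: [-1.6, -1.0, 5.4]
gripper_width: 0.181
grasp_force: 59.8
```

Seated (contact at the same height as at the grasp). I release slowly and lift.

Call:
carry_out([
  [0,0,0,0,-0.5],
  [0,0,0,0,-0.3],
  [0,0,0,0,0],
  [0,0,0,0,0.3],
  [0,0,0,0,0.3],
  [0,0,-1,0,0.5],
  [0,0,-2,0,0.5],
  [0,0,-3,0,1],
  [0,0,-4,0,1],
  [0,0,-3,0,1],
  [-3,0,-1,0,1],
  [0,0,0,0,1],
])

```text
t: 27.55
eef_pos: [0.5996, 0.2022, 0.2177]
tool_rot: [0.002, 0.646, 0.763, 0.002]
contact_force: [-0.6, -1.3, 0.2]
gripper_width: 1.003
grasp_force: 0.0
```

Call:
carry_out([
  [0,0,0,0,1],
  [0,0,0,0,1],
  [0,0,0,0,1],
])

```text
t: 27.85
eef_pos: [0.5968, 0.2078, 0.2135]
tool_rot: [-0.0, 0.644, 0.765, -0.0]
contact_force: [-0.2, -1.1, 0.2]
gripper_width: 1.0
grasp_force: 0.0
```

Run:
```python
from h import *
c,im=snap("wrist","w9");p,R,o=tool();print(p.round(4),o["contact_force"].round(1))
HSV["yellow"]=[((20,110,60),(34,255,255))]
for f in("w7","w9"):
    im=cv2.imread(f"pics/{f}.png")[:,:,::-1].copy();c["extrinsics"]=np.load(f"pics/{f}.npy")
    q=proj(c,(.592,.2345,.1)).astype(int);x0,y0=max(q[0]-45,0),max(q[1]-45,0)
    b=blobs(im[y0:y0+90,x0:x0+90],"yellow",100)[2][0];print(f,b[0],[onz(c,(b[5]+x0,b[6]+y0),z).round(4) for z in(.112,.1)])
cs,s=snap("side","s9");s0=cv2.imread("pics/side0.png")[:,:,::-1].copy()
HSV["yellow"]=[((22,130,50),(34,255,255))]
for im in(s0,s):
    print([tuple(map(float,b[:7])) for b in blobs(im[290:330,265:295],"yellow",20)[2][:1]],[tuple(map(float,b[:7])) for b in blobs(im,"red",20)[2][:2]])
b=[b for b in blobs(s,"red",20)[2]][0];print("key side",onz(cs,b[5:7],.116).round(4))
d=cv2.absdiff(s0,s).max(2)[200:240,262:305];print("slab diff",d.mean())
```

```text
[0.5969 0.2077 0.2135] [-0.8  0.6  0.3]
w7 243 [array([0.5903, 0.2364, 0.112 ]), array([0.5908, 0.2349, 0.1   ])]
w9 265 [array([0.5916, 0.2365, 0.112 ]), array([0.5919, 0.2346, 0.1   ])]
[(205.0, 11.0, 10.0, 10.0, 22.0, 15.5, 20.0)] [(319.0, 348.0, 296.0, 24.0, 16.0, 359.1, 303.6)]
[(198.0, 10.0, 10.0, 10.0, 22.0, 14.7, 20.2)] []Traceback (most recent call last):
  File "<stdin>", line 12, in <module>
IndexError: list index out of range
```

Run:
```python
from h import *
c,t=snap("top","top9")
for b in blobs(t,"red",8)[2][:4]: print(tuple(map(float,b[:7])),onz(c,b[5:7],.116).round(4))
w=cv2.imread("pics/w9.png")[:,:,::-1].copy();c=imaging.calibration("wrist")
for b in blobs(w,"red",20)[2][:4]: print("w",tuple(map(float,b[:7])),onz(c,b[5:7],.116).round(4))
for b in blobs(cv2.imread("pics/s9.png")[:,:,::-1].copy(),"red",5)[2][:4]: print("s",tuple(map(float,b[:7])))
```

```text
(99.0, 246.0, 226.0, 20.0, 7.0, 255.2, 229.3) [0.5403 0.0037 0.116 ]
(16.0, 321.0, 254.0, 4.0, 4.0, 322.5, 255.5) [ 0.4862 -0.133   0.116 ]
s (5.0, 334.0, 209.0, 4.0, 2.0, 335.4, 209.8)
```

The key stands at (0.540, 0.004), the red dot's pixel is unchanged so the slab has not moved, and the scriber is seated upright. I hand in.

```bash
python3 -c "
from station import bot
print(bot.hand_in())"
```

```text
the job is handed in; nothing more can be done
None
```

I handed the job in after about 28 s of robot time: the key is home in the clamp and turned to its stop, the groove was scribed in one slow pass, and the scriber is back in its stand; the hand-in returned no verdict.

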